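# Lock the bottle turntable and open the push-and-turn solvent cap

## Robot

A 6-joint arm with a two-finger parallel gripper is mounted at the origin on a cart in front of the work surface, level with it; the furniture and walls round the work are solid. World frame = base frame: x ahead of the robot, y to its left, z up, the work surface at z = 0. Lengths are in m, angles in rad, forces in N, time in s.
With the tool pointing down it reaches from about 0.35 to 0.975 m from the base axis. Payload 4.9 kg.
Tool frame: the origin (TCP) lies on the centre line of the jaws, within the pads' length; the fingertips stand 25 mm ahead of it and the grasp point (between the pads) lies 6 mm ahead of it; z points along the fingers, y is the line along which they close (so a half turn about z gives the same grasp; the last joint's range is limited). The gripper opens to 85 mm and grips with 20 to 120 N. Pads are 22 mm wide; open, the fingers measure 114 mm over their backs; the gripper's body (76 mm by 85 mm) begins 54 mm behind the grasp point. The pads swing forward as they close: fully open they stand 13 mm farther back than shut.
Start: joints at [1.114, 0.053, 1.613, -0, 1.476, -0.119], TCP at [0.207, 0.59, 0.256] pointing down, gripper open.
Joint ranges: [-3.01, 3.01], [-1.01, 2.22], [0.06, 2.58], [-1.02, 4.17], [0.09, 2.62], [-3.14, 3.14]. Speed limits (rad/s): [2.57, 2.57, 3.14, 3.14, 3.14, 3.14].

## Interface

Orientations are given as a unit quaternion [w, x, y, z].
In Python, from plant import state, grab_frame, get_calibration, job gives the robot as it stands. The module is installed in compiled form; this text tells all that it offers.
- The arm moves only by the tool move_arm, never from a script. Its argument "targets" is a list that holds one entry, the list of rows, each a list of 5 numbers: the opening in per cent of the stroke, from 0 (shut) to 100 (fully open), then the shift along the tool's x, y, z as a fraction of full scale, then the turn about the tool's z as a fraction of full scale. A call has 1 to 5 rows; each row shifts and turns the commanded pose from where the row before left it, along the tool's axes as they then stand; what a row does not reach is not made up. Full scale, the value 1, is 0.6 m for a shift and 6 degrees for a turn. A row lasts 1/12 s, in which the tool goes at most 41.7 mm and 7.16 degrees, less where a joint would pass 70% of its speed; a pose out of reach is approached as far as the arm can. A call with a number of a shift or a turn outside -1 to 1 is refused whole. A call with a gripper value outside its range is refused whole. The fingers move at their own pace and stop on an object; the grip force is fixed at half the most. Time passes only in rows, so rows that do not move let the fingers close. It gives the time, the measured TCP pose, the force, the opening and the grip force at its end, in the units of the state.
- state(): the state, without advancing time (a new reading comes with each control period).
- grab_frame(name): name is "scene" or "top"; returns the picture (420x560x3 uint8, red, green, blue); there is no depth.
- get_calibration(name): a dict with "vertical_fov" (degrees; the focal length in pixels is half the picture's height over the tangent of half this angle, whatever the lens; pixels are square), "cx", "cy" (the principal point, pixels), "dist_coeffs" ([k1, k2, p1, p2, k3] as OpenCV has them; the pictures are not rectified), "R" (3x3) and "t" (3): a world point X has camera coordinates R X + t. Camera axes: x right, y down, z forward; pixel columns grow to the right and rows downward; lengths in m; the calibration is good to about 2 mm. A picture is of the moment at which its call begins. get_calibration takes no time and is no camera call.
- job.job_done(): hands the job in; it is judged then, once.
The state is a dict: "time": time; "joint_pos": joint angles; "joint_vel": joint speeds; "joint_efforts": joint torques, N m; "tool_pos": TCP position; "tool_rot": TCP orientation; "contact_force": force on the tool from outside, world axes, zero at the start; "ft_torque": the same for the moment, N m; "gripper_width": opening from 0.0 (shut) to 1.0 (fully open); "grasp_force": force on a finger pad.
Only numpy, scipy, OpenCV 4.12 (cv2) and the standard library are available. Lean on these libraries where they do the work, as an engineer would, in place of code of your own. Each camera call takes 0.05 s, during which the arm holds its last target. There are 200 camera calls.

## Task

Open the square amber solvent bottle that stands in the little turntable. The turntable spins freely, so lock it first: turn it clockwise by its black knob until its drilled lug lines up in the latch in front, and put the red-handled index pin from its parking post fully home through the latch hole. Then press the white safety cap down, twist it counter-clockwise until it comes free, lift it straight up off the neck and finish still holding it level, some 6 cm above where it sat. Leave the bottle seated and the pin in, and do not disturb the pot and the two pigment jars standing near.

Things in the scene. Friction and masses are not known exactly. Their poses are not given: they have to be found in the camera images.
- stand: rotary bottle stand fixed to the bench: wooden base 178 x 176 x 14 mm, the turntable on it, a green latch post in front. Origin: underside of the base, on the turntable's vertical axis; latch (robot side) at its -x, y to the left, z up. 'Stand z' below is height above the bench top
- nest: the turntable: aluminium disc with four green corner angles (to stand z 58 mm) that hold the bottle's foot. Origin on its axis at bench height; its frame is in line with the stand's when its lug is lined up under the latch hole; starts 0.2 to 0.6 rad counter-clockwise (from above) of that. Turns easily (0.2 N at the knob), stays where left; unpinned it is dragged round with the cap
- lug_hole (a point): centre of the top of the 12 mm hole in the turntable's lug (24 x 24 mm, 8 mm thick, top at stand z 31 mm), 85 mm from the axis; when lined up it lies right under the latch hole, its sides flush with the ears; there is no stop. The pin's taper takes up an error of about 3 mm
- knob (a point): upright black knob, 16 mm across, stand z 40 to 86 mm, on an arm 94 mm from the turntable's axis, at turntable (-47, -81) mm; the point is at stand z 72 mm. It may be pushed, or pinched from above; arm's top at stand z 31 mm
- latch_hole (a point): centre of the latch hole's mouth, stand (-85, 0, 42) mm, in the steel upper ear of the latch post. The vertical hole, 11 mm wide with 2 mm chamfer, runs through the upper ear (8 mm thick), the turntable's lug (when lined up) at stand z 23 to 31 and the lower ear (stand z 14 to 20)
- pin: steel index pin, 75 mm long, 60 g. Origin at the tip, z toward the handle. Shank 8 mm wide, 27.5 mm long, lowest 6 mm tapered to 4.4 mm; collar 20 mm wide, z 27.5 to 30.5; round red handle 16 mm wide, z 30.5 to 75.5. Starts upright in the parking post, collar on its top; lift 30 mm to clear. Home: collar on the upper ear, tip at stand z 14.5 mm
- pin_post (a point): centre of the top of the dark wooden parking post (22 x 22 mm, stand (-38, +92, 50) mm), which holds the pin in a 10 mm hole
- bottle: square amber bottle, 58 x 58 mm, body 70 mm high, shoulder to 82 mm, 0.2 to 0.42 kg, loose in the turntable's corner angles with 3 mm of play. Origin under its foot (stand z 28 mm), z up. Round neck to 108 mm with three bayonet lugs
- cap: white ribbed push-and-turn cap, 50 mm across, 25.5 mm high, 45 g. Origin: centre of its lower rim, 94 mm above the bottle's foot when on; z up; x in line with the bottle's x (within 0.1 rad) while locked. Unpressed it neither turns more than 0.1 rad nor lifts. Held down, it turns counter-clockwise from above past a tooth; at 0.75 to 1.3 rad (best 1.05) it is free to lift; a stop lies beyond
- cap_top (a point): centre of the cap's flat top, 25.5 mm above its lower rim
- liner (a joint): sprung liner inside the cap; m, 0 = not pressed or cap off, grows as the cap is pushed down, to 0.0065 where it bottoms. The cap turns once this is over 0.0045. The spring takes 6 N to start and 12 N at full travel
- water_pot: bystander: celadon pot, 69 mm wide, 54 mm high, right of the stand; origin under its foot
- jar_madder: bystander: small glass jar of pink pigment, 27 mm wide, 61 mm high, right of the stand; origin under its foot
- jar_shell: bystander: small glass jar of white pigment, 27 mm wide, 61 mm high, left of the stand; origin under its foot
Things that resemble listed ones, but are neither listed nor needed, are in the scene too. Leave any turquoise look-alike of the cap alone.

How it is judged:
By the outcome, as a careful person would: the job done as asked, in the order asked, and still so for the second after the job is handed in, while the arm keeps its last pose, push and grip.
It also fails if it takes over 61 s, if anything falls off the work surface, if the arm or the gripper's body presses on something with over 40 N, if the wrist force passes 120 N, or if a joint passes its speed limit or range.

## Working session

There is one attempt and no reset: what is moved stays moved. The work goes in short steps, Python scripts to look and compute and a tool call to move; the robot and the scene stay as the last step left them, time stands still between calls to the robot, and variables do not carry over. Pictures are saved under pics/ and viewed, at most 10 in all, crops included, and the job is handed in when it is done.

Besides the shell and the picture viewer there is one more tool, called after "Request:" as name([rows], argument=value, ...), one row to a line, values as JSON. move_arm: Moves the arm, as the interface text tells. Shift numbers are shares of 0.6 m and turn numbers shares of 6 degrees, none past 1 either way. Its arguments: {"type":"object","properties":{"targets":{"type":"array"}},"required":["targets"]}

```bash
mkdir -p pics; cat > h.py <<'E'
import numpy as np, cv2
from plant import state, grab_frame, get_calibration, job
def K(n):
    c=get_calibration(n); f=210/np.tan(np.radians(c["vertical_fov"])/2)
    return np.array([[f,0,c["cx"]],[0,f,c["cy"]],[0,0,1.]]),np.array(c["dist_coeffs"],float),np.array(c["R"]),np.array(c["t"])
def ray(n,uv):
    k,d,R,t=K(n); p=cv2.undistortPoints(np.array([[uv]],float),k,d)[0,0]
    return -R.T@t, R.T@np.array([p[0],p[1],1])
def plane(n,uv,z):
    o,d=ray(n,uv); return o+d*(z-o[2])/d[2]
def proj(n,X):
    k,d,R,t=K(n); return cv2.projectPoints(np.array(X,float).reshape(-1,1,3),cv2.Rodrigues(R)[0],t,k,d)[0].reshape(-1,2)
def grab(n,name):
    im=grab_frame(n); cv2.imwrite(f"pics/{name}.png",im[:,:,::-1]); return im
E
python3 - <<'E'
from h import *
for n in("scene","top"):
    grab(n,n+"0"); k,d,R,t=K(n); print(n,k[0,0],(-R.T@t).round(3),R.round(2).tolist(),d)
s=state();print(s["time"],s["tool_pos"],s["tool_rot"],s["gripper_width"])
E
```

```text
scene 420.9273655233834 [ 0.128 -0.45   0.658] [[0.79, -0.62, 0.02], [-0.38, -0.51, -0.77], [0.48, 0.6, -0.64]] [-0.03880955  0.          0.          0.          0.        ]
top 430.1268385363172 [0.519 0.039 0.966] [[0.0, -1.0, -0.03], [-1.0, 0.0, -0.07], [0.07, 0.03, -1.0]] [-0.11448555  0.          0.          0.          0.        ]
0.1 [0.20692317 0.5892142  0.25520931] [-2.71840729e-04  1.68106632e-01  9.85768391e-01 -8.75052838e-04] 0.999753747084833
```

View pics/scene0.png

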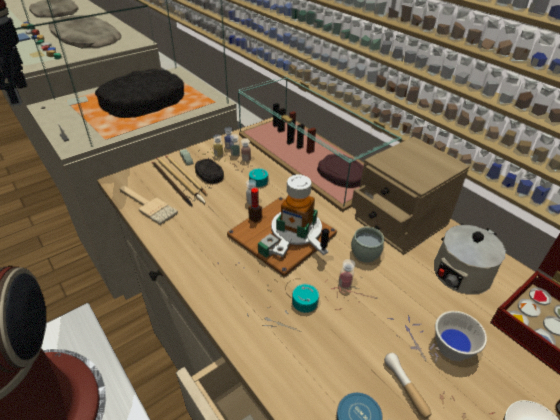

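View pics/top0.png

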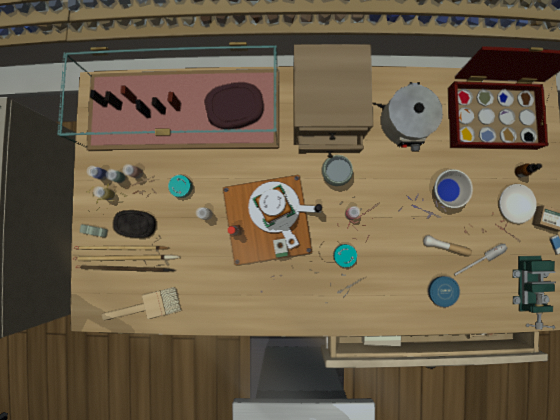

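The pictures show the stand: in top at about (268,220), cap (272,203), red pin (235,230), knob (318,208), latch (282,243); in scene the cap is at (299,187), pin (255,203), knob (324,240). Look-alikes: turquoise caps at top (180,186) and (345,256), blue lid (444,291), and black bottles in the case. I choose the white cap on the amber bottle inside the stand. Next I check that in one close crop.

```bash
python3 - <<'E'
from h import *
a=cv2.imread("pics/top0.png")[165:275,190:365]; b=cv2.imread("pics/scene0.png")[165:275,220:395]
r=lambda i:cv2.resize(i,(787,495),interpolation=cv2.INTER_CUBIC)[:, :]
a=cv2.resize(a[5:105,15:148],None,fx=6,fy=6,interpolation=cv2.INTER_CUBIC)
cv2.imwrite("pics/c1.png",a); 
b=cv2.resize(b[5:110,0:130],None,fx=5.7,fy=5.7,interpolation=cv2.INTER_CUBIC); cv2.imwrite("pics/c2.png",b)
E
```

```text
(no output)
```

View pics/c1.png

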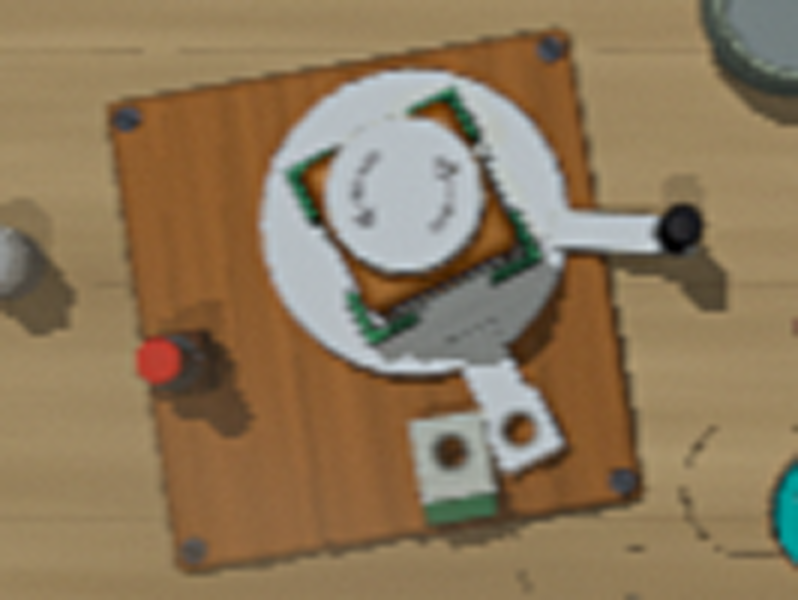

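View pics/c2.png

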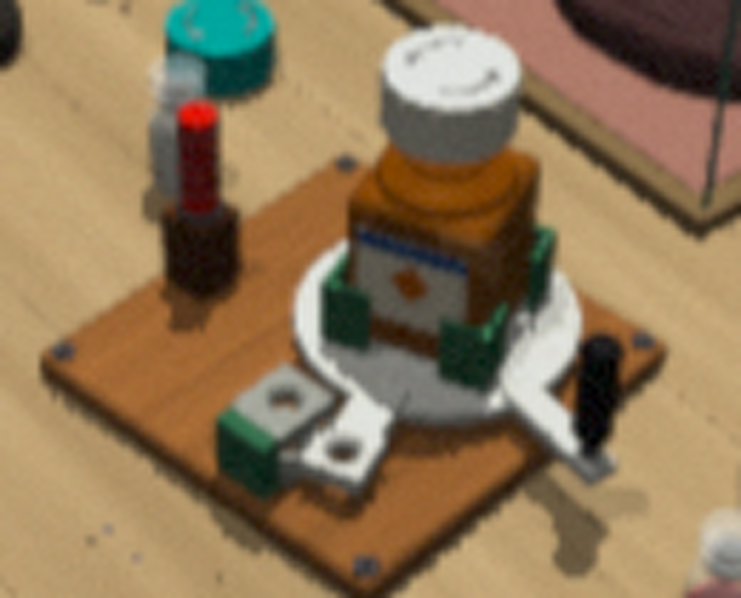

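Choice confirmed: white cap on the amber bottle (c1 (405,195)). Crop c1 also gives the latch hole (452,450), lug hole (520,428), knob top (680,228) and pin top (158,361). In c2 these are at (286,399), (345,449), (600,349), (197,114) and cap top (452,68). Now I cast the rays.

```bash
cat >> h.py <<'E'
def tri(u,v):
    o1,d1=ray("top",u);o2,d2=ray("scene",v)
    A=np.c_[d1,-d2]; s=np.linalg.lstsq(A,o2-o1,rcond=None)[0]; p,q=o1+s[0]*d1,o2+s[1]*d2
    return (p+q)/2, np.linalg.norm(p-q)
E
python3 - <<'E'
from h import *
T=lambda x,y:((x+.5)/6-.5+205,(y+.5)/6-.5+170); S=lambda x,y:((x+.5)/5.7-.5+220,(y+.5)/5.7-.5+170)
P={"latch":((452,450),(286,399),.042),"lug":((520,428),(345,449),.031),"knob":((680,228),(600,349),.086),"pin":((158,361),(197,114),.098),"cap":((405,195),(452,68),.1475)}
W={}
for n,(a,b,z) in P.items():
    t=plane("top",T(*a),z);s=plane("scene",S(*b),z);X,e=tri(T(*a),S(*b));W[n]=(t+s)/2
    print(n,t.round(4)[:2],s.round(4)[:2],X.round(4),round(e,4))
c=[plane("top",T(*p),.014)[:2] for p in((110,103),(565,32),(635,497),(180,570))]
print("base corners",np.round(c,4).tolist(),np.mean(c,0))
print("jars",plane("top",(203,213),.061),plane("top",(353,212),.061),plane("top",(338,170),.054))
# rigid fit stand: latch, pin ; axis unknown
lat=W["latch"][:2];pin=W["pin"][:2]
l=np.array([[-.085,0],[-.038,.092]]);w=np.array([lat,pin])
v=l[1]-l[0];u=w[1]-w[0];th=np.arctan2(u[1],u[0])-np.arctan2(v[1],v[0])
R=lambda a:np.array([[np.cos(a),-np.sin(a)],[np.sin(a),np.cos(a)]])
O=w.mean(0)-R(th)@l.mean(0);print("yaw",th,"len",np.linalg.norm(v),np.linalg.norm(u),"axis",O)
for n,q in(("lug",(-.085,0)),("knob",(-.047,-.081))):
    r=W[n][:2]-O;a=np.arctan2(r[1],r[0])-np.arctan2(q[1],q[0])-th;print(n,np.linalg.norm(r),(a+np.pi)%(2*np.pi)-np.pi)
print("knob home",O+R(th)@[-.047,-.081])
E
```

```text
latch [0.5048 0.0518] [0.503  0.0518] [0.5042 0.0522 0.0409] 0.0014
lug [0.5126 0.0274] [0.5114 0.0271] [0.5123 0.0276 0.03  ] 0.0008
knob [ 0.5811 -0.0267] [ 0.5783 -0.03  ] [ 0.5814 -0.027   0.082 ] 0.0001
pin [0.5354 0.1502] [0.5342 0.15  ] [0.5351 0.1506 0.0972] 0.0008
cap [0.5874 0.0653] [0.5866 0.0647] [0.5874 0.0654 0.1467] 0.0002
base corners [[0.6332, 0.1798], [0.6593, 0.0101], [0.4872, -0.015], [0.46, 0.1524]] [0.55991045 0.08182185]
jars [0.57155921 0.21491084 0.061     ] [ 0.5734487  -0.10251541  0.061     ] [ 0.66391893 -0.072687    0.054     ]
yaw 0.16782871146549772 len 0.10331021246711286 0.10309543513086976 axis [0.58768544 0.06587462]
lug 0.08499268014973739 0.3038645725939677
knob 0.09455241430863556 0.273254655108921
knob home [ 0.5548762  -0.02183828]
```

Both views agree to within about 2 mm. Stand axis is about (0.588, 0.0655), yaw about 0.162, and the turntable is about 0.30 rad counter-clockwise. The knob is at (0.582, −0.028) and its home is (0.5545, −0.0217). First I turn the tool so that it closes tangentially at the knob.

Request:
move_arm([
  [[50,0,0,0,1],[50,0,0,0,1],[50,0,0,0,1],[50,0,0,0,1],[50,0,0,0,1]],
])

```text
time: 0.52
tool_pos: [0.207, 0.5894, 0.2556]
tool_rot: [-0.0, 0.42, 0.908, -0.001]
contact_force: [-0.6, -0.3, -0.2]
gripper_width: 0.499
grasp_force: 0.0
```

Request:
move_arm([
  [[50,0,0,0,1],[50,0,0,0,1],[50,0,0,0,1],[50,0,0,0,1],[50,0,0,0,1]],
])

```text
time: 0.93
tool_pos: [0.207, 0.5894, 0.2556]
tool_rot: [0.0, 0.64, 0.768, -0.001]
contact_force: [0.3, 0.0, 0.5]
gripper_width: 0.501
grasp_force: 0.0
```

Request:
move_arm([
  [[50,0,0,0,1],[50,0,0,0,1],[50,0,0,0,0.4],[50,0,0,0,0]],
])

```text
time: 1.27
tool_pos: [0.207, 0.5894, 0.2556]
tool_rot: [0.0, 0.73, 0.683, -0.001]
contact_force: [0.3, -0.5, -0.0]
gripper_width: 0.499
grasp_force: 0.0
```

Request:
move_arm([
  [[50,-0.05,0.035,0,0],[50,-0.05,0.035,0,0],[50,-0.05,0.035,0,0],[50,-0.05,0.035,0,0],[50,-0.05,0.035,0,0]],
])

```text
time: 1.68
tool_pos: [0.3024, 0.4315, 0.2559]
tool_rot: [0.0, 0.729, 0.684, -0.0]
contact_force: [0.8, 1.1, 0.2]
gripper_width: 0.501
grasp_force: 0.0
```

Request:
move_arm([
  [[50,-0.05,0.035,0,0],[50,-0.05,0.035,0,0],[50,-0.05,0.035,0,0],[50,-0.05,0.035,0,0],[50,-0.05,0.035,0,0]],
])

```text
time: 2.1
tool_pos: [0.3974, 0.2749, 0.2561]
tool_rot: [-0.0, 0.729, 0.684, 0.0]
contact_force: [0.6, 0.6, 1.0]
gripper_width: 0.5
grasp_force: 0.0
```

Request:
move_arm([
  [[50,-0.05,0.035,0,0],[50,-0.05,0.035,0,0],[50,-0.05,0.035,0,0],[50,-0.05,0.035,0,0],[50,-0.05,0.035,0,0]],
])

```text
time: 2.52
tool_pos: [0.4924, 0.1182, 0.2561]
tool_rot: [-0.0, 0.729, 0.684, 0.0]
contact_force: [0.6, 0.6, -0.5]
gripper_width: 0.498
grasp_force: 0.0
```

Request:
move_arm([
  [[50,-0.05,0.035,0,0],[50,-0.05,0.035,0,0],[50,-0.05,0.035,0,0],[50,-0.05,0.035,0,0],[50,0,0,0,0]],
])

```text
time: 2.93
tool_pos: [0.5699, -0.0102, 0.2558]
tool_rot: [0.001, 0.731, 0.682, -0.001]
contact_force: [0.0, 0.0, 0.7]
gripper_width: 0.504
grasp_force: 0.0
```

Request:
move_arm([
  [[50,-0.0286,0.022,0,0],[50,0,0,0.06,0],[50,0,0,0.06,0],[50,0,0,0.06,0],[50,0,0,0.03,0]],
])

```text
time: 3.35
tool_pos: [0.577, -0.0227, 0.1248]
tool_rot: [-0.003, 0.729, 0.684, -0.002]
contact_force: [-0.6, 0.4, 0.0]
gripper_width: 0.499
grasp_force: 0.0
```

```bash
python3 - <<'E'
from h import *
a=grab("top","t1")[165:285,190:365]; b=grab("scene","s1")[150:280,220:395]
o=np.vstack([cv2.resize(i,(700,300 if 0 else int(700*i.shape[0]/i.shape[1])),interpolation=cv2.INTER_CUBIC) for i in(a,b)])
o=cv2.resize(o,None,fx=.6,fy=.6,interpolation=cv2.INTER_AREA);print(o.shape);cv2.imwrite("pics/c3.png",o[:,:,::-1])
E
```

```text
(600, 420, 3)
```

View pics/c3.png

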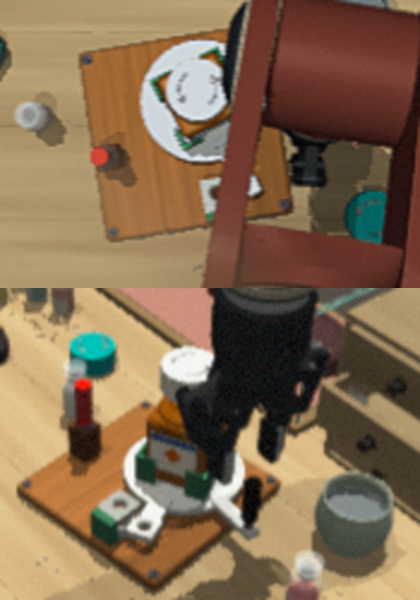

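The crop shows the open gripper coming down over the knob (scene part (252,500)), with the fingers on both sides of it and nothing touched. I check the pose.

```bash
python3 -c "
from h import *
s=state();print(s['time'],s['tool_pos'].round(4) if hasattr(s['tool_pos'],'round') else s['tool_pos'],s['joint_pos'])"
```

```text
3.45 [ 0.5764 -0.0225  0.1248] [-1.68033385e-01  6.23518142e-02  1.83125519e+00  4.63347070e-05
  1.25822024e+00 -1.03599446e-01]
```

Request:
move_arm([
  [[50,-0.0085,0.01,0,0],[50,0,0,0.045,0],[50,0,0,0.045,0],[50,0,0,0,0],[50,0,0,0,0]],
])

```text
time: 3.87
tool_pos: [0.5861, -0.0289, 0.0772]
tool_rot: [0.0, 0.73, 0.684, 0.0]
contact_force: [0.9, 0.7, 0.3]
gripper_width: 0.503
grasp_force: 0.0
```

Request:
move_arm([
  [[50,0,0,0,0],[50,0,0,0,0]],
])

```text
time: 4.03
tool_pos: [0.5878, -0.0291, 0.0795]
tool_rot: [0.002, 0.73, 0.684, 0.002]
contact_force: [-0.0, 0.2, 0.4]
gripper_width: 0.504
grasp_force: 0.0
```

Request:
move_arm([
  [[50,0,0,0,0],[50,0,0,0,0],[50,0,0,0,0]],
])

```text
time: 4.28
tool_pos: [0.5862, -0.0288, 0.0774]
tool_rot: [0.001, 0.73, 0.684, 0.0]
contact_force: [0.0, 0.3, 0.3]
gripper_width: 0.497
grasp_force: 0.0
```

Request:
move_arm([
  [[50,0,0,0,0],[50,0,0,0,0],[50,0,0,0,0]],
])

```text
time: 4.53
tool_pos: [0.5856, -0.0287, 0.0763]
tool_rot: [-0.0, 0.73, 0.684, -0.0]
contact_force: [0.1, 0.4, -0.4]
gripper_width: 0.502
grasp_force: 0.0
```

Settled at (0.5856, −0.0287, 0.0763) after a slow 2–3 mm bounce. I close on the knob and swing it home.

Request:
move_arm([
  [[0,0,0,0,0],[0,0,0,0,0],[0,0,0,0,0],[0,0,0,0,0],[0,0,0,0,0]],
])

```text
time: 4.95
tool_pos: [0.5857, -0.0287, 0.0764]
tool_rot: [-0.0, 0.73, 0.684, -0.0]
contact_force: [-0.1, -0.1, 1.0]
gripper_width: 0.168
grasp_force: 58.6
```

Request:
move_arm([
  [[0,0,-0.0087,0,0.525],[0,0,-0.0087,0,0.525],[0,0,-0.0087,0,0.525],[0,0,-0.0087,0,0.525],[0,0,-0.0087,0,0.525]],
])

```text
time: 5.37
tool_pos: [0.5598, -0.0245, 0.0764]
tool_rot: [0.0, 0.817, 0.576, -0.0]
contact_force: [-1.1, -1.6, 0.8]
gripper_width: 0.171
grasp_force: 59.3
```

Request:
move_arm([
  [[0,0,-0.0087,0,0.525],[0,0,0,0,0],[0,0,0,0,0],[0,0,0,0,0]],
])

```text
time: 5.7
tool_pos: [0.5551, -0.023, 0.0763]
tool_rot: [0.0, 0.832, 0.555, -0.0]
contact_force: [-1.9, -3.7, 1.2]
gripper_width: 0.174
grasp_force: 59.4
```

```bash
python3 - <<'E'
from h import *
a=grab("top","t2")[220:270,255:330]; b=grab("scene","s2")[210:280,235:340]
o=np.hstack([cv2.resize(i,(390,int(390*i.shape[0]/i.shape[1])),interpolation=cv2.INTER_CUBIC)[:260] for i in(a,b)])
print(o.shape);cv2.imwrite("pics/c4.png",o[:,:,::-1]); print(state()["tool_pos"])
E
```

```text
(260, 780, 3)
[ 0.55517113 -0.0229783   0.07635269]
```

View pics/c4.png

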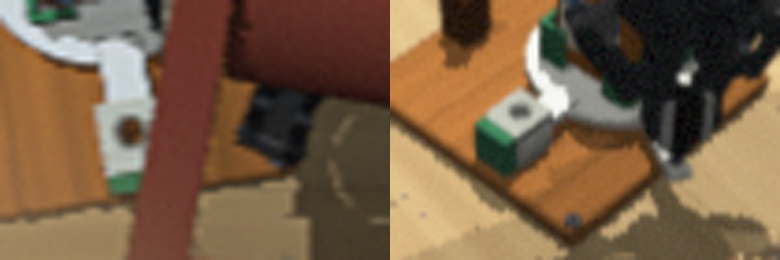

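Lug looks lined up in both views: in the crop's top part it runs straight under the ear at (125,110), and only the ear's hole shows at (130,130). I release, rise, turn the tool in line with the stand and go over the pin.

Request:
move_arm([
  [[40,0,0,0,0],[40,0,0,0,0],[40,0,0,0,0],[40,0,0,-0.02,0],[40,0,0,-0.04,0]],
])

```text
time: 6.22
tool_pos: [0.5527, -0.0217, 0.1097]
tool_rot: [-0.003, 0.832, 0.555, -0.002]
contact_force: [0.4, -0.4, 0.1]
gripper_width: 0.399
grasp_force: 0.0
```

Request:
move_arm([
  [[40,0,0,-0.06,0],[40,0,0,-0.06,0],[40,0,0,-0.06,0],[40,0,0,-0.06,0],[40,0,0,0,0.97]],
])

```text
time: 6.63
tool_pos: [0.5589, -0.0227, 0.2676]
tool_rot: [0.005, 0.86, 0.511, 0.006]
contact_force: [1.3, -0.0, 1.8]
gripper_width: 0.404
grasp_force: 0.0
```

Request:
move_arm([
  [[40,0,0,0,0.97],[40,0,0,0,0.97],[40,0,0,0,0.97],[40,0,0,0,0.97],[40,0,0,0,0.97]],
])

```text
time: 7.05
tool_pos: [0.5552, -0.0221, 0.2575]
tool_rot: [0.0, 0.961, 0.277, 0.001]
contact_force: [-0.0, 0.4, -0.4]
gripper_width: 0.402
grasp_force: 0.0
```

Request:
move_arm([
  [[40,0,0,0,0.97],[40,0,0,0,0.97],[40,0,0,0,0.97],[40,0,0,0,0.95]],
])

```text
time: 7.38
tool_pos: [0.5552, -0.0221, 0.2574]
tool_rot: [-0.0, 0.997, 0.078, 0.001]
contact_force: [-0.3, -0.4, -0.4]
gripper_width: 0.401
grasp_force: 0.0
```

Request:
move_arm([
  [[40,0.003,-0.058,0,0],[40,0.003,-0.058,0,0],[40,0.003,-0.058,0,0],[40,0.003,-0.058,0,0],[40,0.003,-0.058,0,0]],
])

```text
time: 7.8
tool_pos: [0.5356, 0.1525, 0.2576]
tool_rot: [-0.0, 0.997, 0.081, 0.001]
contact_force: [0.6, -0.1, 1.2]
gripper_width: 0.403
grasp_force: 0.0
```

Request:
move_arm([
  [[40,0,0,0,0],[40,0,0,0,0],[40,0,0,0,0],[40,0,0,0,0],[40,0,0,0,0]],
])

```text
time: 8.22
tool_pos: [0.5362, 0.1496, 0.2565]
tool_rot: [0.0, 0.997, 0.08, 0.0]
contact_force: [0.5, 0.3, -0.7]
gripper_width: 0.406
grasp_force: 0.0
```

```bash
python3 - <<'E'
from h import *
a=grab("top","t3")[165:275,200:340]; b=grab("scene","s3")[150:280,210:350]
o=np.hstack([cv2.resize(i,(400,int(400*i.shape[0]/i.shape[1])),interpolation=cv2.INTER_CUBIC)[:314] for i in(a,b)])
print(o.shape);cv2.imwrite("pics/c5.png",o[:,:,::-1]); s=state();print(s["tool_pos"],s["tool_rot"],s["joint_pos"])
E
```

```text
(314, 800, 3)
[0.53619194 0.14974298 0.25638117] [7.18998494e-06 9.96799770e-01 7.99388421e-02 2.02595126e-05] [ 1.38659375e-01 -1.10204271e-01  1.77234099e+00 -1.67998282e-05
  1.47941633e+00  1.54940878e+00]
```

View pics/c5.png

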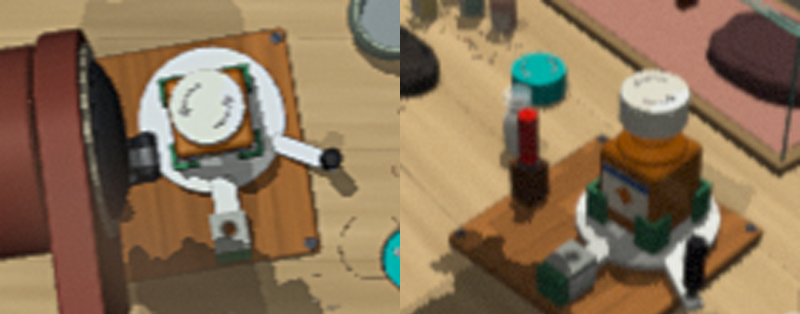

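Turntable is turned with the lug under the ear (top crop, ear (230,230), knob (330,158)), and nothing else moved. I check the knob angle numerically, along with the latch hole.

```bash
python3 - <<'E'
from h import *
im=cv2.imread("pics/t3.png"); sub=im[205:235,300:330].max(2)
ys,xs=np.where(sub<45); print(len(xs),xs.mean()+300,ys.mean()+205, xs.min(),xs.max(),ys.min(),ys.max())
u=(xs.mean()+300,ys.mean()+205);p=plane("top",u,.084)
O=np.array([.588,.0655]);r=p[:2]-O
a=np.arctan2(r[1],r[0])-np.arctan2(-.081,-.047);print(p,np.hypot(*r),(a+np.pi)%(2*np.pi)-np.pi)
im0=cv2.imread("pics/top0.png");s0=im0[195:220,305:330].max(2);y0,x0=np.where(s0<45);p0=plane("top",(x0.mean()+305,y0.mean()+195),.084);r0=p0[:2]-O
a0=np.arctan2(r0[1],r0[0])-np.arctan2(-.081,-.047);print(p0,np.hypot(*r0),a0, "diff",a-a0)
g=cv2.resize(im[225:265,260:300],(640,640),interpolation=cv2.INTER_CUBIC)
b=cv2.resize(cv2.imread("pics/s3.png")[220:265,245:310],None,fx=9,fy=9,interpolation=cv2.INTER_CUBIC)
cv2.imwrite("pics/c6.png",np.hstack([cv2.resize(g,(400,400)),cv2.resize(b,(400,277))[:400] if 0 else cv2.copyMakeBorder(cv2.resize(b,(400,277)),0,123,0,0,0)]))
E
```

```text
28 315.32142857142856 220.57142857142858 12 18 12 19
[ 0.55455042 -0.02136891  0.084     ] 0.09308642305509471 0.15820908888792307
[ 0.5808907  -0.02712264  0.084     ] 0.09289507808986297 0.4491632540230204 diff -0.2909541651350973
```

View pics/c6.png

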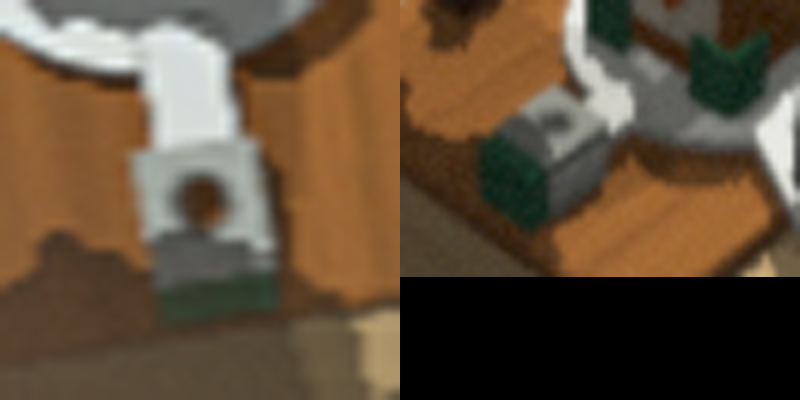

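Lug is flush with the ear sides and the hole shows wood right through at (200,200). Descend on the pin handle, grip, and lift.

Request:
move_arm([
  [[40,-0.0015,0,0.05,0],[40,0,0,0.06,0],[40,0,0,0.06,0],[40,0,0,0.06,0],[40,0,0,0.03,0]],
])

```text
time: 8.73
tool_pos: [0.5323, 0.1495, 0.0953]
tool_rot: [0.0, 0.997, 0.08, -0.003]
contact_force: [-0.5, 0.1, -1.1]
gripper_width: 0.401
grasp_force: 0.0
```

Request:
move_arm([
  [[40,0,0,0.02,0],[40,0,0,0,0],[40,0,0,0,0],[40,0,0,0,0],[40,0,0,0,0]],
])

```text
time: 9.15
tool_pos: [0.5368, 0.1508, 0.0908]
tool_rot: [-0.0, 0.997, 0.081, 0.002]
contact_force: [-0.1, 0.4, 0.3]
gripper_width: 0.397
grasp_force: 0.0
```

Request:
move_arm([
  [[0,0,0,0,0],[0,0,0,0,0],[0,0,0,0,0],[0,0,0,0,0],[0,0,0,0,0]],
])

```text
time: 9.57
tool_pos: [0.5363, 0.1508, 0.0902]
tool_rot: [-0.0, 0.997, 0.081, 0.001]
contact_force: [0.7, -0.6, 5.4]
gripper_width: 0.165
grasp_force: 58.4
```

Request:
move_arm([
  [[0,0,0,-0.01,0],[0,0,0,-0.02,0],[0,0,0,-0.02,0],[0,0,0,-0.02,0],[0,0,0,-0.01,0]],
])

```text
time: 9.98
tool_pos: [0.5358, 0.1508, 0.1391]
tool_rot: [-0.0, 0.997, 0.081, 0.001]
contact_force: [0.1, -0.4, -0.1]
gripper_width: 0.171
grasp_force: 58.5
```

Request:
move_arm([
  [[0,0,0,0,0],[0,0,0,0,0],[0,0,0,0,0],[0,0,0,0,0],[0,0,0,0,0]],
])

```text
time: 10.4
tool_pos: [0.5345, 0.1505, 0.1354]
tool_rot: [0.0, 0.997, 0.081, -0.001]
contact_force: [-0.1, -0.7, -0.5]
gripper_width: 0.167
grasp_force: 58.5
```

Pin is held and lifted clear. I carry it over the latch, which is stand (−47, −92) mm from the post.

Request:
move_arm([
  [[0,-0.0157,0.0307,0,0],[0,-0.0157,0.0307,0,0],[0,-0.0157,0.0307,0,0],[0,-0.0157,0.0307,0,0],[0,-0.0155,0.0305,0,0]],
])

```text
time: 10.82
tool_pos: [0.5028, 0.0515, 0.1357]
tool_rot: [-0.0, 0.997, 0.081, -0.001]
contact_force: [0.3, -0.6, 0.3]
gripper_width: 0.168
grasp_force: 58.6
```

Request:
move_arm([
  [[0,0,0,0,0],[0,0,0,0,0],[0,0,0,0,0],[0,0,0,0,0],[0,0,0,0,0]],
])

```text
time: 11.23
tool_pos: [0.5037, 0.0529, 0.1362]
tool_rot: [-0.0, 0.997, 0.081, -0.0]
contact_force: [1.0, 0.1, 0.3]
gripper_width: 0.169
grasp_force: 58.7
```

```bash
python3 - <<'E'
from h import *
im=grab("scene","s4"); h=cv2.cvtColor(im,cv2.COLOR_RGB2HSV); s=state();print(s["tool_pos"],s["contact_force"],s["gripper_width"])
tp=np.array(s["tool_pos"])
print("expect tip,ear",proj("scene",[tp-[0,0,.067],[.504,.052,.042]]))
u,v=[int(x) for x in proj("scene",tp-[0,0,.04])[0]]
c=cv2.resize(im[v-40:v+50,u-60:u+60],None,fx=5,fy=5,interpolation=cv2.INTER_CUBIC);print(u,v);cv2.imwrite("pics/c7.png",c[:,:,::-1])
E
```

```text
[0.50365167 0.05290667 0.13621636] [-1.48795386  0.06344613 -0.10938082] 0.1665279345256488
expect tip,ear [[269.67990479 229.60583971]
 [270.07397692 239.32488885]]
269 219
```

View pics/c7.png

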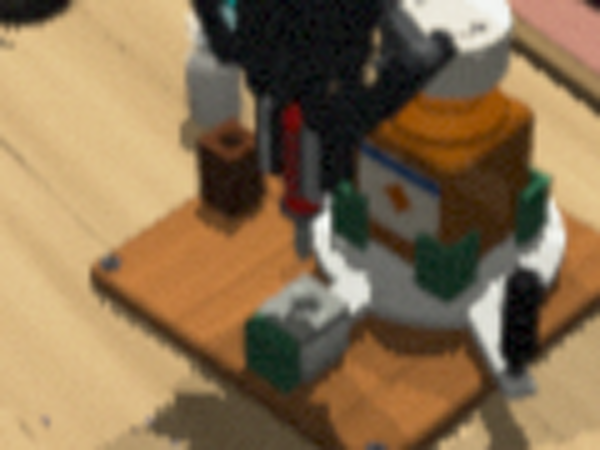

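Pin hangs upright with the tip at crop (303,255), straight above the latch hole at (303,300), as projected. Lower it.

Request:
move_arm([
  [[0,0,0,0.02,0],[0,0,0,0.02,0],[0,0,0,0.01,0],[0,0,0,0.01,0],[0,0,0,0.01,0]],
])

```text
time: 11.7
tool_pos: [0.5031, 0.0523, 0.0931]
tool_rot: [-0.0, 0.997, 0.081, -0.001]
contact_force: [-0.5, -0.8, -0.6]
gripper_width: 0.166
grasp_force: 58.7
```

Request:
move_arm([
  [[0,0,0,0.008,0],[0,0,0,0.007,0],[0,0,0,0.007,0],[0,0,0,0,0],[0,0,0,0,0]],
])

```text
time: 12.12
tool_pos: [0.5038, 0.0522, 0.0822]
tool_rot: [0.0, 0.997, 0.081, -0.0]
contact_force: [-3.7, 0.3, 5.7]
gripper_width: 0.169
grasp_force: 59.5
```

Request:
move_arm([
  [[0,0,0,0.004,0],[0,0,0,0,0],[0,0,0,0,0],[0,0,0,0,0]],
])

```text
time: 12.45
tool_pos: [0.504, 0.0523, 0.0821]
tool_rot: [0.0, 0.997, 0.081, -0.001]
contact_force: [-9.8, -0.1, 18.9]
gripper_width: 0.17
grasp_force: 61.2
```

```bash
python3 - <<'E'
from h import *
im=grab("scene","s5"); s=state();print(s["tool_pos"],s["contact_force"],s["ft_torque"])
print(proj("scene",[[.504,.052,.042],[.504,.052,.045]]))
for r in range(232,246): print(r,im[r,264:277].tolist() if 0 else [tuple(int(x)//10 for x in p) for p in im[r,264:277]])
E
```

```text
[0.50404113 0.05226686 0.08204326] [-10.60119037  -0.36091014  18.45692649] [ 0.02324074  1.79367152 -0.03047216]
[[270.07397692 239.32488885]
 [270.07493655 238.29151947]]
232 [(1, 1, 1), (3, 2, 2), (5, 1, 1), (6, 1, 1), (6, 2, 2), (5, 4, 3), (6, 6, 6), (6, 6, 6), (5, 6, 6), (3, 2, 2), (1, 1, 1), (2, 2, 3), (1, 0, 1)]
233 [(4, 3, 2), (4, 2, 1), (5, 1, 1), (7, 1, 0), (6, 2, 2), (5, 3, 3), (6, 6, 6), (6, 6, 6), (6, 6, 6), (2, 2, 3), (1, 1, 1), (2, 2, 2), (2, 1, 1)]
234 [(10, 6, 4), (11, 7, 4), (6, 3, 2), (6, 1, 1), (6, 2, 2), (5, 3, 3), (6, 6, 6), (6, 6, 6), (6, 6, 6), (2, 2, 2), (1, 2, 2), (1, 1, 2), (2, 2, 2)]
235 [(15, 9, 5), (14, 9, 4), (7, 4, 2), (6, 1, 1), (6, 2, 2), (5, 4, 4), (6, 6, 6), (6, 6, 6), (6, 5, 5), (2, 2, 2), (2, 1, 2), (1, 2, 2), (4, 4, 4)]
236 [(15, 10, 5), (13, 9, 5), (7, 3, 2), (7, 2, 1), (7, 2, 1), (4, 3, 3), (6, 6, 6), (6, 6, 6), (6, 6, 6), (3, 3, 3), (2, 2, 2), (4, 5, 4), (11, 11, 11)]
237 [(13, 9, 5), (10, 7, 5), (6, 3, 3), (7, 2, 2), (7, 2, 2), (5, 4, 3), (6, 6, 6), (6, 6, 6), (6, 6, 6), (4, 4, 4), (4, 5, 4), (9, 9, 9), (17, 17, 16)]
238 [(10, 8, 6), (6, 5, 
[... 493 characters left out ...]
 (6, 2, 2), (6, 1, 2), (6, 3, 2), (5, 2, 2), (5, 3, 3), (6, 6, 6), (10, 11, 10), (12, 13, 12), (12, 12, 11)]
242 [(7, 8, 7), (7, 7, 7), (6, 6, 6), (5, 4, 4), (4, 4, 3), (4, 4, 4), (5, 4, 4), (5, 5, 4), (5, 5, 5), (7, 7, 6), (7, 8, 7), (7, 7, 7), (7, 7, 6)]
243 [(6, 7, 6), (7, 7, 7), (7, 7, 7), (7, 7, 6), (6, 6, 6), (6, 6, 6), (6, 6, 6), (6, 6, 6), (7, 7, 6), (7, 7, 6), (6, 6, 6), (6, 6, 6), (7, 7, 7)]
244 [(4, 6, 5), (6, 7, 6), (7, 7, 6), (7, 7, 7), (7, 7, 7), (7, 8, 7), (7, 7, 7), (7, 7, 6), (7, 7, 6), (7, 7, 6), (6, 6, 6), (7, 7, 7), (8, 9, 8)]
245 [(2, 5, 3), (4, 6, 4), (5, 7, 6), (6, 7, 6), (7, 7, 7), (7, 7, 7), (6, 7, 6), (6, 6, 6), (6, 6, 6), (6, 6, 6), (7, 7, 7), (8, 8, 8), (9, 9, 8)]
```

Collar rests on the ear: force rises to 18 N, z stays put, and the pin is 67 mm below TCP, so the tip is at about 14.5–15 mm. I release, rise, and measure the cap from the last clear pictures.

Request:
move_arm([
  [[0,0,0,-0.004,0],[50,0,0,0,0],[50,0,0,0,0],[50,0,0,0,0],[50,0,0,0,0]],
])

```text
time: 12.92
tool_pos: [0.5032, 0.0522, 0.0806]
tool_rot: [-0.0, 0.997, 0.081, -0.0]
contact_force: [0.2, -0.0, 0.0]
gripper_width: 0.502
grasp_force: 0.0
```

Request:
move_arm([
  [[60,0,0,-0.03,0],[100,0,0,-0.06,0],[100,0,0,-0.06,0],[100,0,0,-0.06,0],[100,0,0,-0.06,0]],
])

```text
time: 13.33
tool_pos: [0.5031, 0.0522, 0.2442]
tool_rot: [-0.0, 0.997, 0.081, -0.0]
contact_force: [1.3, 0.5, 1.0]
gripper_width: 0.998
grasp_force: 0.0
```

Request:
move_arm([
  [[100,0,0,-0.02,0],[100,0,0,0,0],[100,0,0,0,0],[100,0,0,0,0],[100,0,0,0,0]],
])

```text
time: 13.75
tool_pos: [0.5023, 0.0523, 0.2521]
tool_rot: [-0.0, 0.997, 0.081, -0.002]
contact_force: [0.2, 1.0, -0.5]
gripper_width: 1.0
grasp_force: 0.0
```

```bash
python3 - <<'E'
from h import *
for f,n,box in(("t3","top",(185,225,250,295)),("top0","top",(185,222,250,295)),("s3","scene",(170,205,285,315)),("scene0","scene",(170,205,285,315))):
    im=cv2.imread(f"pics/{f}.png"); r0,r1,c0,c1=box; s=cv2.cvtColor(im[r0:r1,c0:c1],cv2.COLOR_BGR2HSV)
    m=((s[:,:,1]<45)&(s[:,:,2]>(165 if n=="top" else 175))).astype(np.uint8)
    m=cv2.morphologyEx(m,cv2.MORPH_CLOSE,np.ones((3,3))); c=max(cv2.findContours(m,0,2)[0],key=cv2.contourArea)
    print(f,cv2.contourArea(c),[np.round(x,1) for x in cv2.minEnclosingCircle(c)],np.array(cv2.boundingRect(c))+[c0,r0,0,0])
    if n=="top": 
        g=cv2.HoughCircles(cv2.cvtColor(cv2.resize(im[r0:r1,c0:c1],None,fx=6,fy=6,interpolation=2),cv2.COLOR_BGR2GRAY),cv2.HOUGH_GRADIENT,1,200,param1=100,param2=15,minRadius=66,maxRadius=92)
        for x,y,r in g[0][:1]: print(r/6,plane("top",(x/6+c0,y/6+r0),.1475))
s=state();print(s["tool_pos"],s["tool_rot"],s["contact_force"])
E
```

```text
t3 952.5 [array([23.5, 20.3]), np.float64(25.6)] [250 185  45  40]
13.0 [0.58737484 0.0646687  0.1475    ]
top0 861.5 [array([15., 18.]), np.float64(21.6)] [250 185  35  37]
13.366666 [0.58833413 0.06498854 0.1475    ]
s3 235.5 [array([13.5, 12.5]), np.float64(11.6)] [287 175  24  14]
scene0 247.5 [array([13.5, 12. ]), np.float64(11.7)] [287 174  24  15]
[0.50230036 0.05228429 0.25206886] [-2.93528339e-04  9.96732605e-01  8.07344659e-02 -2.44410609e-03] [ 0.21071564  0.99564532 -0.53201039]
```

Cap centre is at about (0.5875, 0.065). Go above it.

Request:
move_arm([
  [[100,0.03,0,0,0],[100,0.03,0,0,0],[100,0.03,0,0,0],[100,0.03,0,0,0],[100,0.0215,0.0015,0,0]],
])

```text
time: 14.17
tool_pos: [0.5877, 0.0653, 0.2523]
tool_rot: [-0.0, 0.997, 0.081, -0.002]
contact_force: [-1.0, -0.6, 0.4]
gripper_width: 0.996
grasp_force: 0.0
```

Request:
move_arm([
  [[100,0,0,0.05,0],[100,0,0,0.05,0],[100,0,0,0.03,0],[100,0,0,0,0],[100,0,0,0,0]],
])

```text
time: 14.58
tool_pos: [0.5858, 0.0651, 0.1741]
tool_rot: [-0.0, 0.997, 0.081, -0.003]
contact_force: [0.6, 0.6, 0.3]
gripper_width: 1.002
grasp_force: 0.0
```

Request:
move_arm([
  [[100,0,0,0,0],[100,0,0,0,0],[100,0,0,0,0],[100,0,0,0,0],[100,0,0,0,0]],
])

```text
time: 15.0
tool_pos: [0.588, 0.0651, 0.1783]
tool_rot: [0.0, 0.997, 0.081, 0.001]
contact_force: [-0.7, 0.7, 0.2]
gripper_width: 1.005
grasp_force: 0.0
```

```bash
python3 - <<'E'
from h import *
im=grab("scene","s6"); s=state();print(s["tool_pos"],s["contact_force"])
cv2.imwrite("pics/c8.png",cv2.resize(im[130:270,220:370],None,fx=4,fy=4,interpolation=cv2.INTER_CUBIC)[:,:,::-1])
E
```

```text
[0.58780121 0.06507694 0.17792891] [-0.40119147  0.08366396  0.01115507]
```

View pics/c8.png

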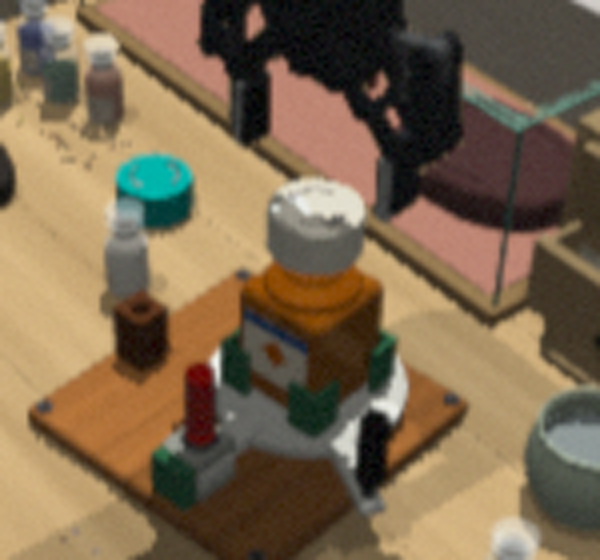

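The pin sits fully home with its collar on the ear at (200,440), and the open gripper is centred over the white cap. I work out how low the open fingertips hang, to set the grasp depth.

```bash
python3 - <<'E'
from h import *
tp=np.array([.5878,.0651,.178])
for z in(.03,.025,.02,.015,.01,.005):
    print(z,[((p-[220,130])*4).round() for p in proj("scene",[tp+[-.16*.049,.987*.049,-z],tp+[.16*.049,-.987*.049,-z]])])
E
```

```text
0.03 [array([246., 165.]), array([392., 245.])]
0.025 [array([246., 157.]), array([393., 237.])]
0.02 [array([247., 149.]), array([393., 229.])]
0.015 [array([247., 141.]), array([394., 221.])]
0.01 [array([247., 133.]), array([395., 213.])]
0.005 [array([247., 125.]), array([396., 205.])]
```

Open tips hang 14 mm below TCP, so at the cap's width they should hang about 19 mm below. I grasp at TCP z ≈ 0.140.

Request:
move_arm([
  [[100,0,0,0.03,0],[100,0,0,0.02,0],[100,0,0,0.013,0],[100,0,0,0,0],[100,0,0,0,0]],
])

```text
time: 15.47
tool_pos: [0.5869, 0.065, 0.1384]
tool_rot: [-0.0, 0.997, 0.081, -0.001]
contact_force: [0.1, 0.8, 0.3]
gripper_width: 1.0
grasp_force: 0.0
```

Request:
move_arm([
  [[100,0,0,0,0],[100,0,0,0,0],[100,0,0,0,0],[0,0,0,0,0],[0,0,0,0,0]],
])

```text
time: 15.88
tool_pos: [0.5877, 0.065, 0.1398]
tool_rot: [0.0, 0.997, 0.081, 0.0]
contact_force: [-0.2, 0.4, -0.2]
gripper_width: 0.749
grasp_force: 0.0
```

Request:
move_arm([
  [[0,0,0,0,0],[0,0,0,0,0],[0,0,0,0,0],[0,0,0,0,0],[0,0,0,0,0]],
])

```text
time: 16.3
tool_pos: [0.5877, 0.0651, 0.1398]
tool_rot: [0.0, 0.997, 0.081, 0.0]
contact_force: [-1.1, 0.4, 2.8]
gripper_width: 0.573
grasp_force: 61.8
```

Request:
move_arm([
  [[0,0,0,0.004,0],[0,0,0,0.005,0],[0,0,0,0.005,0],[0,0,0,0,0],[0,0,0,0,0]],
])

```text
time: 16.72
tool_pos: [0.5884, 0.0651, 0.1335]
tool_rot: [0.0, 0.997, 0.081, 0.001]
contact_force: [-4.9, 0.0, 11.3]
gripper_width: 0.576
grasp_force: 63.0
```

Request:
move_arm([
  [[0,0,0,0,0],[0,0,0,0,0]],
])

```text
time: 16.88
tool_pos: [0.5883, 0.0651, 0.1335]
tool_rot: [0.0, 0.997, 0.081, 0.001]
contact_force: [-4.3, 0.6, 11.2]
gripper_width: 0.574
grasp_force: 63.0
```

Liner is in about 6 mm at 11 N. Press a little more, then twist.

Request:
move_arm([
  [[0,0,0,0.0025,0],[0,0,0,0,0],[0,0,0,0,-0.5],[0,0,0,0,-0.7],[0,0,0,0,-0.7]],
])

```text
time: 17.3
tool_pos: [0.5891, 0.0657, 0.1331]
tool_rot: [-0.0, 0.983, 0.181, 0.002]
contact_force: [-3.9, 3.0, 14.3]
gripper_width: 0.574
grasp_force: 63.1
```

Request:
move_arm([
  [[0,0,0,0,-0.7],[0,0,0,0,-0.7],[0,0,0,0,-0.7],[0,0,0,0,-0.7],[0,0,0,0,0]],
])

```text
time: 17.72
tool_pos: [0.5892, 0.0658, 0.1331]
tool_rot: [-0.0, 0.947, 0.322, 0.002]
contact_force: [-2.6, 2.2, 14.6]
gripper_width: 0.572
grasp_force: 63.2
```

```bash
cat > q.py <<'E'
from h import *
s=state();q=s["tool_rot"];print(s["time"],np.round(s["tool_pos"],4),"yang",round(2*np.degrees(np.arctan2(q[2],q[1]))-90,2),np.round(s["contact_force"],1),np.round(s["ft_torque"],2),s["gripper_width"],np.round(s["joint_pos"],2))
E
python3 q.py
```

```text
17.7167 [0.5892 0.0658 0.1331] yang -52.39 [-2.6  2.2 14.6] [0.39 0.59 0.  ] 0.5720212835320141 [-0.01  0.08  1.8   0.    1.26  0.9 ]
```

Request:
move_arm([
  [[0,0,0,0,-0.8],[0,0,0,0,-0.8],[0,0,0,0,-0.8],[0,0,0,0,-0.8],[0,0,0,0,-0.8]],
])

```text
time: 18.13
tool_pos: [0.589, 0.0658, 0.1331]
tool_rot: [0.0, 0.859, 0.513, 0.002]
contact_force: [-4.1, 3.2, 14.3]
gripper_width: 0.575
grasp_force: 63.2
```

Request:
move_arm([
  [[0,0,0,0,-0.8],[0,0,0,0,-0.8],[0,0,0,0,-0.4],[0,0,0,0,0],[0,0,0,0,0]],
])

```text
time: 18.55
tool_pos: [0.5889, 0.0657, 0.1331]
tool_rot: [0.001, 0.801, 0.598, 0.002]
contact_force: [-5.5, 1.3, 15.1]
gripper_width: 0.569
grasp_force: 63.3
```

```bash
python3 q.py; python3 - <<'E'
from h import *
im=grab("scene","s7"); grab("top","t7")
# compare stand/bottle region before & after: label patch, knob
a=cv2.imread("pics/s6.png");b=cv2.imread("pics/s7.png")
def blue(i):
    h=cv2.cvtColor(i[195:230,270:305],cv2.COLOR_BGR2HSV);m=(h[:,:,0]>100)&(h[:,:,0]<130)&(h[:,:,1]>100);y,x=np.where(m);return len(x),x.mean()+270 if len(x) else 0,y.mean()+195 if len(x) else 0
def amber(i):
    h=cv2.cvtColor(i[185:240,270:325],cv2.COLOR_BGR2HSV);m=(h[:,:,0]<18)&(h[:,:,1]>180)&(h[:,:,2]>60);y,x=np.where(m);return len(x),x.mean()+270,y.mean()+185
print(blue(a),blue(b),amber(a),amber(b))
E
```

```text
18.55 [0.5889 0.0657 0.1331] yang -16.52 [-5.5  1.3 15.1] [0.32 0.87 0.02] 0.5685826909686447 [-0.01  0.08  1.8   0.    1.26  0.27]
(19, np.float64(289.0526315789474), np.float64(212.78947368421052)) (21, np.float64(289.95238095238096), np.float64(213.1904761904762)) (458, np.float64(295.5655021834061), np.float64(206.735807860262)) (425, np.float64(295.7388235294118), np.float64(208.31764705882352))
```

Twisted 64° with the bottle still. Ease off the press, then lift gently and watch the force.

Request:
move_arm([
  [[0,0,0,-0.006,0],[0,0,0,-0.006,0],[0,0,0,-0.0045,0],[0,0,0,0,0],[0,0,0,0,0]],
])

```text
time: 19.07
tool_pos: [0.5878, 0.0651, 0.1398]
tool_rot: [0.0, 0.801, 0.598, 0.0]
contact_force: [0.7, 1.0, 4.9]
gripper_width: 0.57
grasp_force: 62.3
```

Request:
move_arm([
  [[0,0,0,-0.005,0],[0,0,0,0,0],[0,0,0,0,0]],
])

```text
time: 19.32
tool_pos: [0.5869, 0.0649, 0.1414]
tool_rot: [-0.0, 0.801, 0.598, -0.001]
contact_force: [-0.2, -0.2, -0.1]
gripper_width: 0.572
grasp_force: 61.9
```

It comes free with no force. Lift to 60 mm.

Request:
move_arm([
  [[0,0,0,-0.005,0],[0,0,0,-0.01,0],[0,0,0,-0.01,0],[0,0,0,-0.015,0],[0,0,0,-0.015,0]],
])

```text
time: 19.73
tool_pos: [0.5876, 0.065, 0.1764]
tool_rot: [0.0, 0.801, 0.598, 0.0]
contact_force: [-0.4, -0.3, -0.9]
gripper_width: 0.57
grasp_force: 61.9
```

Request:
move_arm([
  [[0,0,0,-0.015,0],[0,0,0,-0.015,0],[0,0,0,-0.01,0],[0,0,0,0,0],[0,0,0,0,0]],
])

```text
time: 20.15
tool_pos: [0.5877, 0.0651, 0.2]
tool_rot: [0.0, 0.801, 0.598, 0.0]
contact_force: [0.2, 0.1, -0.3]
gripper_width: 0.578
grasp_force: 61.9
```

Request:
move_arm([
  [[0,0,0,0,0],[0,0,0,0,0],[0,0,0,0,0],[0,0,0,0,0],[0,0,0,0,0]],
])

```text
time: 20.57
tool_pos: [0.5873, 0.065, 0.1989]
tool_rot: [-0.0, 0.801, 0.598, -0.0]
contact_force: [0.1, 0.3, -0.8]
gripper_width: 0.573
grasp_force: 61.9
```

Request:
move_arm([
  [[0,0,0,0,0],[0,0,0,0,0],[0,0,0,0,0],[0,0,0,0,0],[0,0,0,0,0]],
])

```text
time: 20.98
tool_pos: [0.5875, 0.065, 0.1993]
tool_rot: [0.0, 0.801, 0.598, 0.0]
contact_force: [-0.6, 0.1, -0.9]
gripper_width: 0.573
grasp_force: 61.9
```

```bash
python3 q.py; python3 - <<'E'
from h import *
grab("scene","s8"); a=cv2.imread("pics/s6.png");b=cv2.imread("pics/s8.png")
def st(i,box,f):
    r0,r1,c0,c1=box;h=cv2.cvtColor(i[r0:r1,c0:c1],cv2.COLOR_BGR2HSV).astype(int);m=f(h[:,:,0],h[:,:,1],h[:,:,2]);y,x=np.where(m)
    return len(x),(round(x.mean()+c0,1),round(y.mean()+r0,1)) if len(x) else 0
W=lambda h,s,v:(s<50)&(v>130)
A=lambda h,s,v:(h<18)&(s>180)&(v>60)
Rd=lambda h,s,v:((h<6)|(h>174))&(s>180)
for n,box,f in(("cap old",(172,192,285,313),W),("cap new",(135,172,280,320),W),("amber",(185,240,270,325),A),("pin",(215,250,262,280),Rd)):
    print(n,st(a,box,f),st(b,box,f))
print("cap predicted px",proj("scene",[[.5878,.065,.2075],[.5878,.065,.182]]))
for nm,box in(("pot",(225,265,345,390)),("jarR",(258,295,335,360)),("jarL",(175,210,240,258))):
    r0,r1,c0,c1=box; print(nm,np.abs(a[r0:r1,c0:c1].astype(int)-b[r0:r1,c0:c1]).mean().round(1))
E
```

```text
20.9833 [0.5875 0.065  0.1993] yang -16.54 [-0.6  0.1 -0.9] [-0.06  0.02  0.08] 0.572689680453811 [-0.02  0.01  1.75 -0.    1.38  0.27]
cap old (236, (np.float64(298.8), np.float64(181.1))) (0, 0)
cap new (0, 0) (75, (np.float64(299.7), np.float64(152.9)))
amber (458, (np.float64(295.6), np.float64(206.7))) (668, (np.float64(296.4), np.float64(202.0)))
pin (93, (np.float64(269.5), np.float64(230.6))) (87, (np.float64(270.0), np.float64(230.7)))
cap predicted px [[300.63637897 156.43481667]
 [300.03204756 167.24838543]]
pot 2.1
jarR 1.8
jarL 2.0
```

The cap is off and held level 60 mm up, the neck is exposed, the pin has not moved, and the bystanders are unchanged. Hand in.

```bash
python3 -c "
from plant import job
print(job.job_done())"
```

```text
the job is handed in; nothing more can be done
None
```

I turned the turntable to line up and put the index pin fully home. I then pressed and twisted the cap free, and the arm holds it level about 60 mm above its seat. The job was handed in at 21 s; the bottle stayed seated and the pot and jars were not disturbed, but no verdict came back.

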